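Nudge a cover plate onto its locating pins

ROBOT

A 7-joint arm with a two-finger parallel gripper is mounted at the origin on the work surface. World frame = base frame: x ahead of the robot, y to its left, z up, the work surface at z = 0. Lengths are in m, angles in rad, forces in N, time in s.
With the tool pointing down it reaches from about 0.35 to 0.9 m from the base axis. Payload 19.9 kg.
Tool frame: the origin (TCP) lies between the finger pads; the fingertips stand 19 mm ahead of it and the grasp point (between the pads) is the TCP; z points along the fingers, y is the direction in which the jaws open and shut (so a half turn about z gives the same grasp; the last joint's range is limited). The gripper opens to 94 mm and grips with 3 to 60 N. Pads are 16 mm wide; open, the fingers measure 119 mm over their backs; the gripper's body (75 mm by 177 mm) begins 78 mm behind the grasp point.
Start: joints at [-1.292, 0.417, -0.01, 1.614, 0.005, 1.111, -0.053], TCP at [0.197, 0.593, 0.204] pointing down, gripper open.
Joint ranges: [-2.81, 2.81], [-0.39, 2.02], [-1.27, 1.25], [0.06, 2.57], [-1.19, 4.33], [0.19, 2], [-2.82, 2.82]. Speed limits (rad/s): [1.89, 1.89, 2.39, 2.39, 3.01, 3.01, 3.01].

INTERFACE

Orientations are given as a 3x3 rotation matrix whose columns are the frame's x, y, z axes.
In Python, from rig import robot gives the robot as it stands. Calls block until the motion is done:
- robot.move_ptp(position, orientation): joint-space move of the TCP to a pose.
- robot.move_linear(position, velocity=0.15, frame=None, threshold=None): straight line of the TCP; frame=None keeps the orientation; velocity is the mean speed in m/s. With threshold (N) it stops when the force on the tool has changed by that much, and returns True; else False.
- robot.goto_joints(angles): joint-space move.
- robot.gripper_to(opening): finger opening in m; the grip force is fixed at half the most; returns when the fingers have stopped.
- robot.pause(seconds).
- robot.ik(position, orientation): joint angles nearest the present ones, or None.
- robot.get_state(): the state.
- robot.grab_frame(name): name is "side" or "top"; returns the picture (384x512x3 uint8, red, green, blue); there is no depth.
- robot.camera_info(name): a dict with "fx", "fy", "cx", "cy" (pixels), "rvec" (rotation vector, rad) and "tvec" (3), from world to camera coordinates, as OpenCV has them. Camera axes: x right, y down, z forward; pixel columns grow to the right and rows downward; lengths in m; the calibration is good to about 2 mm. A picture is of the moment at which its call begins. camera_info takes no time and is no camera call.
A pose or a line that the arm cannot do raises robot.PlanningError and nothing moves.
- robot.sign_off(): hands the job in, once; it reports no verdict.
The state is a dict: "time": time; "qpos": joint angles; "joint_vel": joint speeds; "effort": joint torques, N m; "ee_pos": TCP position; "tool_rot": TCP orientation; "force": force on the tool from outside, world axes, zero at the start; "moment": the same for the moment, N m; "opening": finger opening in m.
Only numpy, scipy, OpenCV 4.12 (cv2) and the standard library are available. Lean on these libraries where they do the work, as an engineer would, in place of code of your own. Each camera call takes 0.05 s, during which the arm holds its last target. There are 200 camera calls.

TASK

The aluminium cover plate lies loose and a little askew on the loading ledge of the assembly fixture. With the fingertips, push it sideways, with the fixture's long back rail as a guide to square it against, until its two holes drop over the two locating pins and it lies fully down and flat in the nest, then take the hand away. Only push it: do not pick it up or lift it, and leave the other things on the bench where they are.

Things in the scene. Friction and masses are not known exactly. Their poses are not given: they have to be found in the camera images.
- fixture: Dark steel fixture fixed to the bench, yaw within 0.3 rad. Origin: on the bench below the midpoint between the two pins; x across towards the back rail, y along the rail from ledge to nest, z up. Nest: flat floor 25 mm above the origin, y -58 to +65 mm, open at +y. Ledge: y -177 to -58 mm, 30 mm high. Both span x -75 to +46 mm; no wall on the -x side.
- pin_front (a point): Tip of the fixed steel pin at fixture x = -28, y = 0 mm: 10 mm diameter, coned tip, standing 5 mm above the nest floor (30 mm above the bench, level with the ledge). Axes as the fixture's.
- pin_back (a point): Tip of the other, equal pin, at fixture x = +28, y = 0 mm, next to the back rail.
- ledge_edge (a point): Point on top of the grey loading ledge, at fixture x = 0, y = -58 mm, z = 30 mm, where it ends in a 5 mm step down to the nest.
- rail_face (a point): Point on the top edge of the back rail, mid-length (fixture x = +46, y = -56 mm, z = 40 mm). The rail is a straight upright wall along fixture y, 242 mm long, 14 mm thick, its face to -x, 10 mm above the ledge and 15 mm above the nest floor. A cover with one corner on the rail is squared by a push at its other end (metal friction, 0.5 to 0.7).
- cover: Loose aluminium plate, 0.29 to 0.47 kg, 90 (x) x 110 (y) x 10 mm; 1 to 4 N slides it. Origin: centre of the underside; centre of mass 10 mm towards -y. Starts flat on the ledge, origin 80 to 108 mm short of the pins in y and 11 to 20 mm to -x, up to 0.13 rad askew, -y end away from the nest. Seated: origin at fixture x = y = 0 (1.5 mm play), 25 mm up, 1 mm off the rail, 3 mm off the step.
- hole_front (a point): Centre of the upper mouth of the cover's through hole, 13 mm diameter, at the cover's x = -28, y = 0 mm, 10 mm above its underside. Goes over pin_front.
- hole_back (a point): The same for the hole at the cover's x = +28, y = 0 mm. Goes over pin_back.
- end_face (a point): Middle of the cover's flat -y end face (cover y = -55 mm, 12 mm above its underside): 90 mm wide, 24 mm tall, because a block 14 mm high lies on the plate across its full width from y = -55 to -19 mm. Pushing here slides the cover along the rail.
- bottle: Bystander: white wash bottle with grey nozzle, 60 mm diameter, 165 mm tall, standing on the bench; origin at centre of underside.
- filter: Bystander: small closed aluminium box, 60 x 50 x 35 mm, brass connector 12 mm long on its -x side; origin at centre of underside.
- tray: Bystander: black open parts tray with screws, 90 x 70 x 25 mm; origin at centre of underside.
- driver: Bystander: screwdriver lying on the bench, 160 mm long, along its own x; origin under its middle.
Mind the look-alikes: they are no part of the job. Leave any purple look-alike of the cover alone.

How it is judged:
By the outcome, as a careful person would: the job done as asked, in the order asked, and still so for the second after the job is handed in, with the robot touching nothing.
It also fails if it takes over 64 s, if anything falls off the work surface, if the arm or the gripper's body presses on something with over 40 N, if the wrist force passes 120 N, or if a joint passes its speed limit or range.

## Working session

There is one attempt and no reset: what is moved stays moved. The work goes in short steps, each a Python script; the robot and the scene stay as the last script left them, time stands still between calls to the robot, and variables do not carry over. Pictures are saved under pics/ and viewed, about 8 in all and at most 12, crops included, and the job is handed in when it is done.

```bash
mkdir -p pics; ls; python3 - <<'E'
from rig import robot
import cv2
for n in("side","top"):
    cv2.imwrite(f"pics/{n}0.png",robot.grab_frame(n)[:,:,::-1]); print(n,robot.camera_info(n))
s=robot.get_state(); print(s["time"],s["ee_pos"],s["tool_rot"],s["opening"],s["force"])
E
```

```text
pics
side {'fx': 408.32304738602653, 'fy': 408.32304738602653, 'cx': 257.7591734785356, 'cy': 197.4379993599544, 'rvec': array([ 2.00539794, -0.79856257,  0.45245325]), 'tvec': array([-0.39647943,  0.25500999,  0.60551141])}
top {'fx': 383.5586698770809, 'fy': 383.5586698770809, 'cx': 258.43513672347564, 'cy': 190.78385475801534, 'rvec': array([ 2.20667406, -2.17500698,  0.0356315 ]), 'tvec': array([0.00910436, 0.5368411 , 0.98390286])}
0.1 [0.19701078 0.59280879 0.20391871] [[-9.48981674e-01  3.15331158e-01 -2.07730287e-04]
 [ 3.15331201e-01  9.48981130e-01 -1.02351198e-03]
 [-1.25613095e-04 -1.03679795e-03 -9.99999455e-01]] 0.0940947743404413 [0.23601177 0.52942947 0.0895959 ]
```

View pics/top0.png

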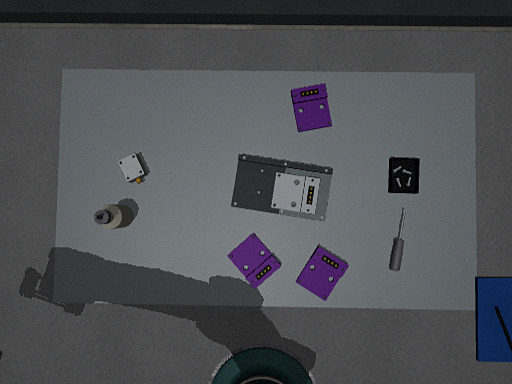

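View pics/side0.png

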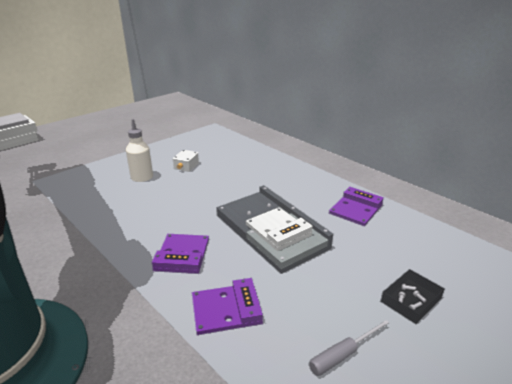

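Candidates in the top view are the white-grey plate on the fixture (297,193) and purple plates at (311,107), (254,260) and (322,272). I choose the aluminium one on the fixture. The rail is on the upper (+x world) side and the nest to the left (+y world). Next is a close crop.

```bash
python3 - <<'E'
import cv2,numpy as np
a=cv2.imread("pics/top0.png")[145:230,222:342]; a=cv2.resize(a,None,fx=6.5,fy=6.5,interpolation=cv2.INTER_CUBIC)
a=np.clip(255*(a/255.)**0.6,0,255).astype('uint8')
for i in range(222,342,10): cv2.putText(a,str(i),(int((i-222+.5)*6.5),10),0,.35,(0,255,255)); cv2.line(a,(int((i-222+.5)*6.5),12),(int((i-222+.5)*6.5),18),(0,255,255))
for i in range(145,230,10): cv2.putText(a,str(i),(0,int((i-145+.5)*6.5)),0,.35,(0,255,255))
cv2.imwrite("pics/c1.png",a)
E
```

```text
(no output)
```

View pics/c1.png

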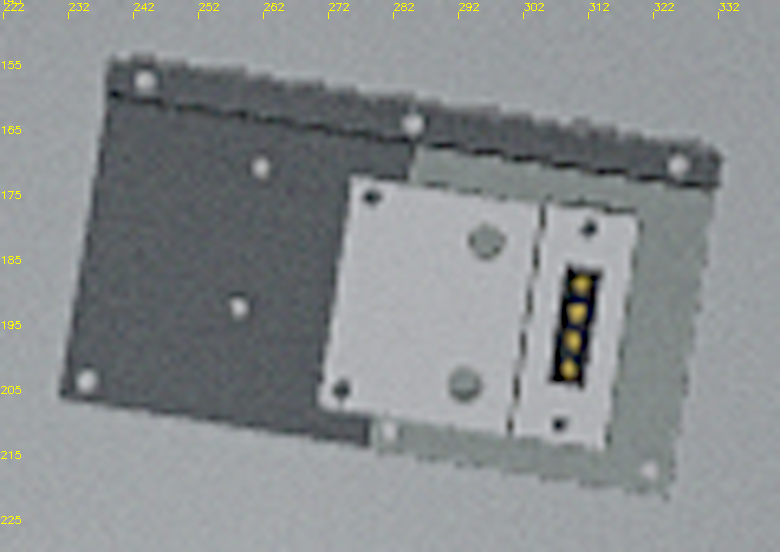

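The crop confirms it: a light grey plate with the block at its right (-y) end. Holes are at about (296.5,182) and (293.1,204), pins at about (261.7,170.3) and (258.3,191.8), and the rail runs along the top edge. Next I fit both poses.

```bash
cat > h.py <<'E'
from rig import robot
import cv2,numpy as np
from scipy.optimize import least_squares
def fit(obs,p0,cam="top"):
    c=robot.camera_info(cam);K=np.array([[c["fx"],0,c["cx"]],[0,c["fy"],c["cy"]],[0,0,1.]])
    P=np.array([o[:3] for o in obs],float)/1000;U=np.array([o[3:] for o in obs],float)
    def r(p):
        R=cv2.Rodrigues(np.array([0,0,p[2]]))[0]
        return (cv2.projectPoints(P@R.T+[p[0],p[1],0],c["rvec"],c["tvec"],K,None)[0][:,0]-U).ravel()
    s=least_squares(r,p0,loss="soft_l1"); return s.x,s.fun.reshape(-1,2)
def crop(l,x0,y0,k): return [o[:3]+((o[3]+.5)/k+x0-.5,(o[4]+.5)/k+y0-.5) for o in l]
E
python3 - <<'E'
from h import *
fx=crop([(28,0,30,261,167),(-28,0,30,239,307),(46,65,40,108,95),(-75,65,25,60,398),(46,-177,40,720,187),(-75,-177,30,668,497)],222,145,6.5)
cv=crop([(28,0,40,487,240),(-28,0,40,465,384),(45,55,40,352,176),(-45,55,40,320,408),(45,-55,54,638,211),(-45,-55,54,605,450)],222,145,6.5)
f,e=fit(fx,[.55,.05,0]);print(f);print(e.round(2))
c,e=fit(cv,[.55,-.02,0]);print(c);print(e.round(2))
R=cv2.Rodrigues(np.array([0,0,f[2]]))[0][:2,:2];print("cover in fixture mm",R.T@(c[:2]-f[:2])*1000,c[2]-f[2])
E
```

```text
[ 0.56097016  0.01233593 -0.14227836]
[[ 0.23 -0.07]
 [ 0.19 -0.01]
 [-0.44 -0.32]
 [-0.15  0.22]
 [-0.05  0.27]
 [ 0.19 -0.1 ]]
[ 0.53224792 -0.07538752 -0.12797488]
[[-0.15  0.07]
 [ 0.17 -0.13]
 [-0.01  0.22]
 [-0.09 -0.24]
 [-0.04  0.51]
 [ 0.12 -0.41]]
cover in fixture mm [-15.99293674 -90.90983413] 0.014303481631398135
```

```bash
cat >> h.py <<'E'
F=np.array([0.56097,0.01234]);YAW=-0.1423
RF=cv2.Rodrigues(np.array([0,0,YAW]))[0]
def W(x,y,tip): return np.r_[F+RF[:2,:2]@[x/1000,y/1000],(tip+19)/1000]
ALONG=RF@np.array([[-1,0,0],[0,1,0],[0,0,-1.]])   # jaws along the rail
ACROSS=RF@np.array([[0,1,0],[1,0,0],[0,0,-1.]])   # jaws across the rail
def st(m=""):
    s=robot.get_state();q=RF.T@(np.array(s["ee_pos"])-np.r_[F,0])*1000
    print(m,round(s["time"],2),q.round(1),"F",(RF.T@np.array(s["force"])).round(1),"op",round(s["opening"],3))
def snap(n,x0=222,y0=145,x1=342,y1=230,k=6.5,cam="top"):
    a=robot.grab_frame(cam)[y0:y1,x0:x1,::-1];a=cv2.resize(a,None,fx=k,fy=k,interpolation=cv2.INTER_CUBIC)
    cv2.imwrite(f"pics/{n}.png",np.clip(255*(a/255.)**.6,0,255).astype('uint8'))
E
python3 - <<'E'
from h import *
s=robot.get_state();p=np.array(s["ee_pos"])
print(robot.ik(W(-88,-94,100),ALONG),robot.ik(W(0,-172,100),ACROSS))
robot.move_linear([p[0],p[1],.34],velocity=.2)
robot.move_ptp(W(-88,-94,250),ALONG); robot.gripper_to(.06); st("hover")
robot.move_linear(W(-88,-94,60),velocity=.15)
print(robot.move_linear(W(-88,-94,34.5),velocity=.05,threshold=6)); st("down")
print(robot.move_linear(W(-45,-94,34.5),velocity=.02,threshold=10)); st("push")
snap("p1")
snap("p1s",200,170,350,280,5,"side")
E
```

```text
[-0.52073044  0.30101107  0.69931695  2.097507   -0.26204926  0.82815882
  1.76394383] [-0.52437756  0.62027145  1.02598667  1.8815675  -0.62941943  1.00553185
  0.63592512]
hover 4.16 [-88. -94. 269.] F [-0.2 -0.6 -0.1] op 0.06
False
down 6.23 [-88.  -94.2  53.4] F [-0.1  0.8  0.4] op 0.06
False
push 8.53 [-45.1 -94.   53.5] F [-0.1 -0.5 -0.3] op 0.06
```

View pics/p1s.png

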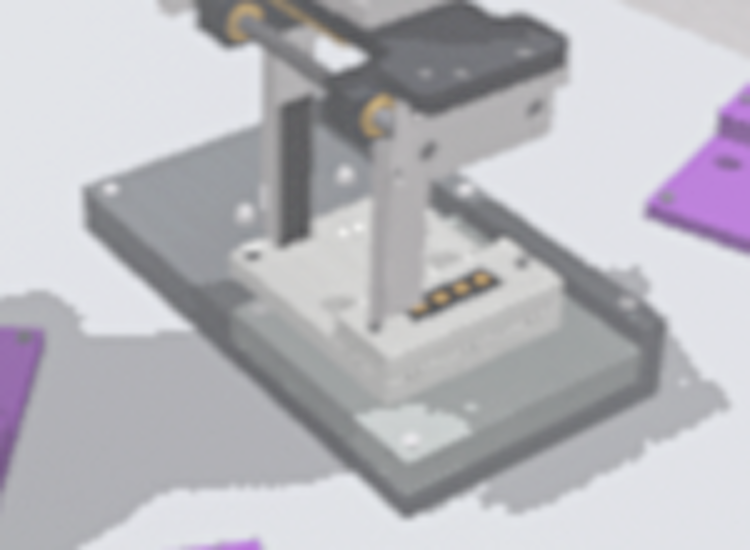

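View pics/p1.png

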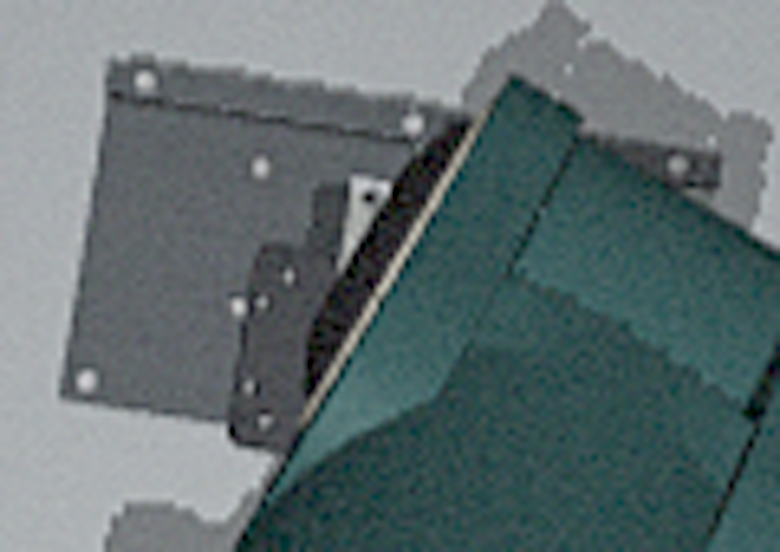

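```bash
python3 - <<'E'
from h import *
c=robot.camera_info("side");K=np.array([[c["fx"],0,c["cx"]],[0,c["fy"],c["cy"]],[0,0,1.]])
P=[W(*p)-[0,0,.019] for p in [(28,0,30),(-28,0,30),(-75,-177,30),(46,-177,40),(46,65,40),(-75,65,25),(-45,-94-30,34.5),(-45,-94+30,34.5)]]
print(((cv2.projectPoints(np.array(P),c["rvec"],c["tvec"],K,None)[0][:,0]-[199.5,169.5])*5).round())
E
```

```text
[[344. 172.]
 [243. 210.]
 [405. 464.]
 [643. 331.]
 [294.  84.]
 [ 79. 188.]
 [383. 356.]
 [296. 284.]]
```

```bash
python3 - <<'E'
from h import *
c=robot.camera_info("side");K=np.array([[c["fx"],0,c["cx"]],[0,c["fy"],c["cy"]],[0,0,1.]])
a=cv2.imread("pics/p1s.png")
def pr(P): return ((cv2.projectPoints(np.array([W(*p)-[0,0,.019] for p in P],float),c["rvec"],c["tvec"],K,None)[0][:,0]-[199.5,169.5])*5).astype(int)
def poly(P,col): cv2.polylines(a,[pr(P)],True,col,1)
# cover initial: red; shifted to rail: green
for x0,col in((-16,(0,0,255)),(1,(0,160,0))):
    y0=-91
    poly([(x0-45,y0+55,40),(x0+45,y0+55,40),(x0+45,y0-19,40),(x0-45,y0-19,40)],col)
    poly([(x0-45,y0-19,54),(x0+45,y0-19,54),(x0+45,y0-55,54),(x0-45,y0-55,54)],col)
for s in(-1,1):
  for z in (34.5,53.5):
    poly([(-45+i,-94+s*j,z) for i,j in((-8,30),(8,30),(8,42.5),(-8,42.5))],(255,0,0) if z<40 else (255,0,255))
cv2.imwrite("pics/ov.png",a)
E
```

```text
(no output)
```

View pics/ov.png

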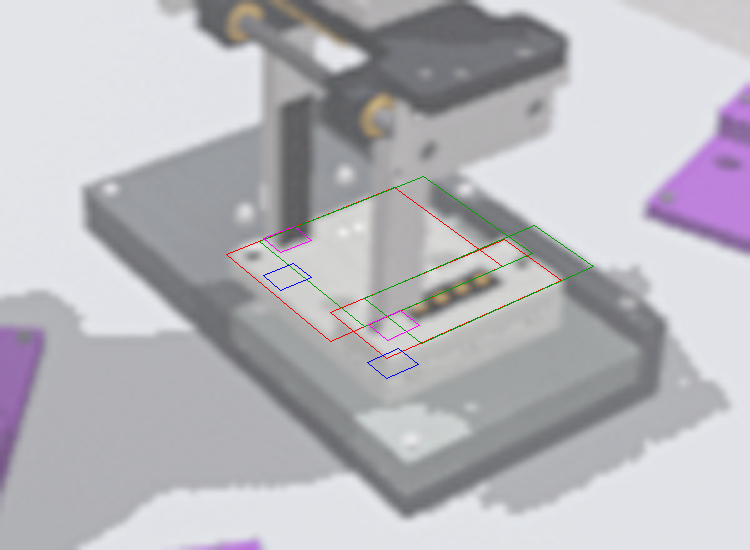

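The side view shows the fingertips about 19 mm higher than I assumed: they fit z ≈ 53.5 and are passing just over the block. The cover has not moved. The tips seem to be at the reported TCP height, not 19 mm below it. I'll back off and find the tip height by gently touching the ledge.

```bash
python3 - <<'E'
from h import *
robot.move_linear(W(-45,-94,50),velocity=.1)
robot.move_linear(W(-74.5,-94,50),velocity=.1)
robot.move_linear(W(-74.5,-94,36),velocity=.1,threshold=5); st()
print(robot.move_linear(W(-74.5,-94,8),velocity=.02,threshold=5)); st("touch")
snap("p2s",200,170,350,280,5,"side")
E
```

```text
9.62 [-74.2 -93.7  53.2] F [-0.5  0.1  0.6] op 0.06
True
touch 10.75 [-74.5 -94.   29.2] F [-1.4  0.4 10.4] op 0.06
```

View pics/p2s.png

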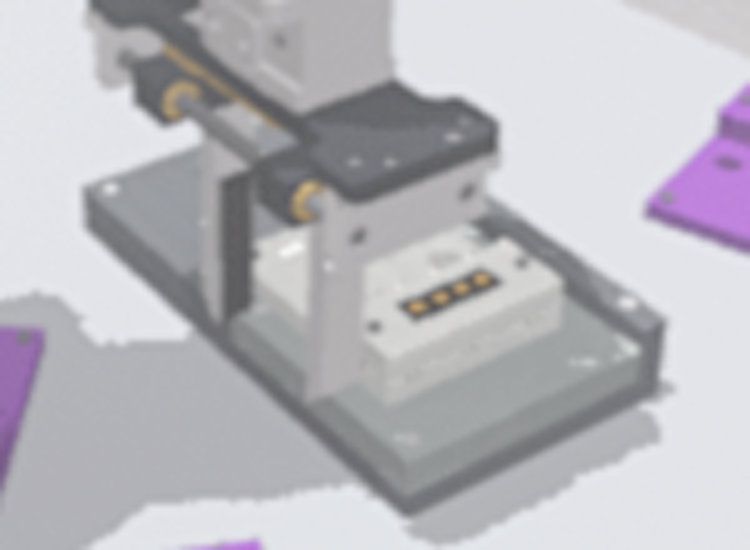

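The fingers stand on the ledge beside the cover, with contact at a reported z of 29 mm. So the fingertips are at the reported TCP, and I'll use zero offset.

```bash
sed -i 's/(tip+19)\/1000/tip\/1000/' h.py; python3 - <<'E'
from h import *
robot.move_linear(W(-76,-94,34.5),velocity=.05); st("lift")
print(robot.move_linear(W(-40,-94,34.5),velocity=.02,threshold=12)); st("push")
robot.move_linear(W(-80,-94,36),velocity=.12); st("back")
robot.move_linear(W(-95,-94,90),velocity=.15)
robot.gripper_to(.04)
robot.move_ptp(W(0,-190,110),ACROSS); st("behind")
snap("p3",cam="top")
snap("p3s",200,170,350,280,5,"side")
E
```

```text
lift 11.07 [-75.9 -93.9  34.7] F [ 0.2  0.3 -0.1] op 0.06
True
push 12.23 [-52.5 -94.   34. ] F [ 0.3  0.5 -0.2] op 0.06
back 12.61 [-79.6 -93.8  36.3] F [ 0.3 -0.1  0.4] op 0.06
behind 14.74 [  -0.3 -189.7  109.8] F [0.9 0.6 0.3] op 0.04
```

View pics/p3s.png

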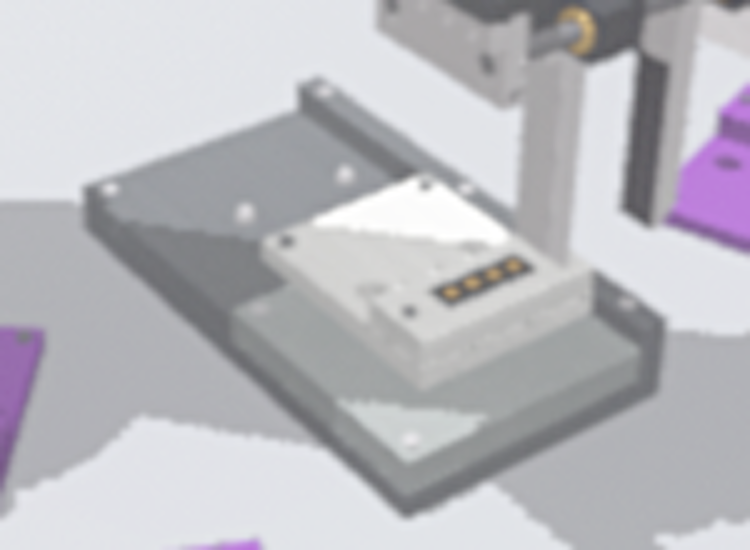

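The cover is now against the rail and looks square. The push stopped at x = -52.5, so cover x ≈ +0.5 to +1. Now push the end face with two fingers along the rail.

```bash
python3 - <<'E'
from h import *
robot.move_linear(W(0,-174,80),velocity=.15)
print(robot.move_linear(W(0,-174,35),velocity=.08,threshold=6)); st("down")
print(robot.move_linear(W(.5,-80,35),velocity=.04,threshold=15)); st("push")
print(robot.move_linear(W(.7,-58,35),velocity=.012,threshold=9)); st("seat")
snap("p4s",200,170,350,280,5,"side")
E
```

```text
False
down 15.93 [ 1.000e-01 -1.743e+02  3.510e+01] F [0.3 0.4 0.3] op 0.04
False
push 18.43 [  0.2 -80.   35. ] F [-2.2 -4.8  2.8] op 0.04
True
seat 19.83 [  0.5 -62.6  34.9] F [-0.4 -2.2  0.7] op 0.04
```

View pics/p4s.png

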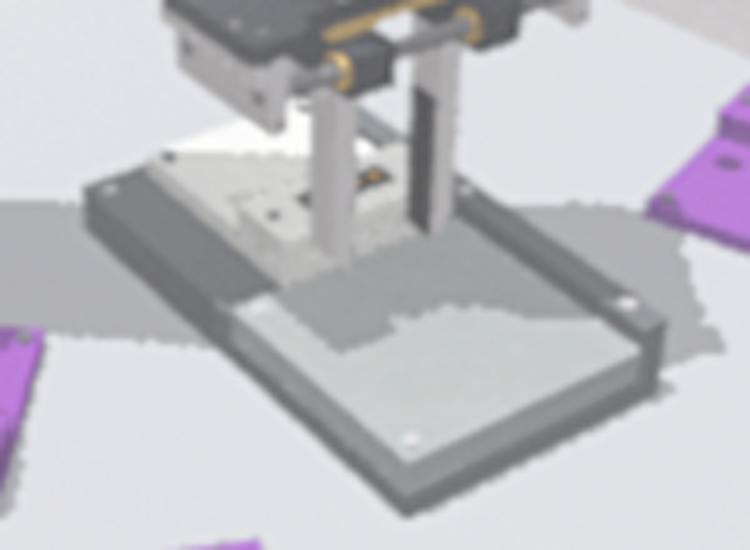

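The push stopped at TCP y = -62.6, and seated should be about -63. I'll back off, clear the hand and inspect.

```bash
python3 - <<'E'
from h import *
robot.move_linear(W(0.5,-95,36),velocity=.08); st("back")
robot.move_linear(W(0,-120,180),velocity=.2)
robot.move_linear(W(-60,-300,260),velocity=.25); st("clear")
a=robot.grab_frame("top");b=robot.grab_frame("side")
g=lambda i,k:np.clip(255*(cv2.resize(i[:,:,::-1],None,fx=k,fy=k,interpolation=cv2.INTER_CUBIC)/255.)**.6,0,255).astype('uint8')
np.save("pics/a.npy",a)
A=g(a[145:230,222:322],6);B=g(b[175:235,208:308],6)   # A 600x510 ; B 600x360
cv2.imwrite("pics/p5t.png",A);cv2.imwrite("pics/p5s.png",B)
E
```

```text
back 20.43 [  0.5 -95.3  36. ] F [-0.   0.3 -0. ] op 0.04
clear 22.29 [ -59.8 -298.9  259.3] F [-0.1 -0.3 -0.2] op 0.04
```

View pics/p5t.png

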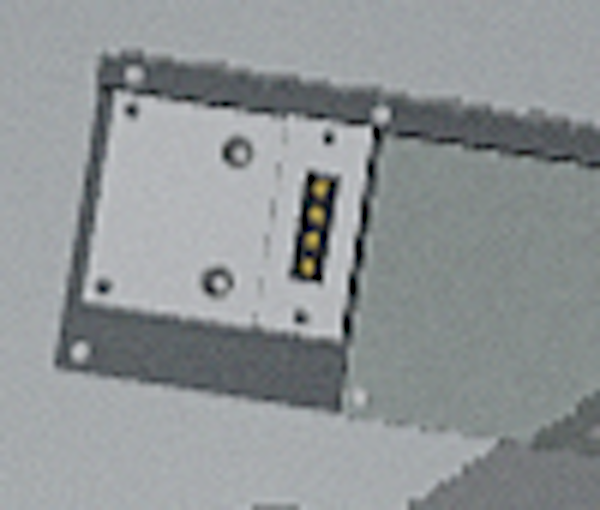

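View pics/p5s.png

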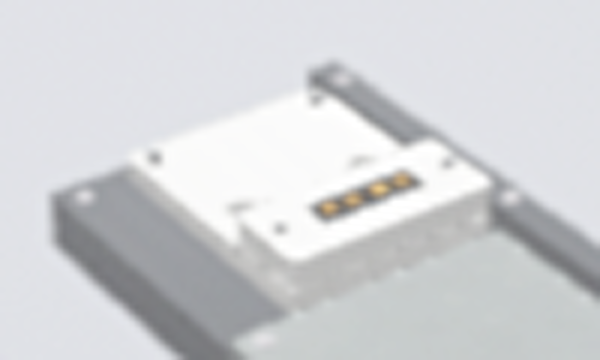

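```bash
python3 - <<'E'
from h import *
c=robot.camera_info("side");K=np.array([[c["fx"],0,c["cx"]],[0,c["fy"],c["cy"]],[0,0,1.]])
pr=lambda P:((cv2.projectPoints(np.array([W(*p) for p in P],float),c["rvec"],c["tvec"],K,None)[0][:,0]-[207.5,174.5])*6).round()
print("ref (53,195),(308,72)",pr([(-75,65,25),(46,65,40)]).tolist())
for z in(25,30): print(z,"seen (133,155),(297,262),(493,183)",pr([(-45,55,z+10),(-45,-55,z+24),(45,-55,z+24)]).tolist())
cv=crop([(45,55,35,113,92),(-45,55,35,84,302),(45,-55,49,374,126),(-45,-55,49,345,340)],222,145,6)
p,e=fit(cv,[.56,.012,-.14]);print("cover-fixture mm",RF[:2,:2].T@(p[:2]-F)*1000,p[2]-YAW,e.round(2).tolist())
E
```

```text
ref (53,195),(308,72) [[47.0, 195.0], [305.0, 70.0]]
25 seen (133,155),(297,262),(493,183) [[127.0, 161.0], [292.0, 264.0], [492.0, 184.0]]
30 seen (133,155),(297,262),(493,183) [[126.0, 150.0], [292.0, 253.0], [492.0, 173.0]]
cover-fixture mm [0.46733752 1.68213056] 0.014117485431965365 [[0.36, 0.18], [0.08, 0.08], [-0.11, -0.05], [-0.31, -0.2]]
```

The rear end matches the seated height (z = 25), but the front corner reading is ambiguous by 2–3 mm. One unsaturated close look with both outlines drawn should settle it.

```bash
python3 - <<'E'
from h import *
c=robot.camera_info("side");K=np.array([[c["fx"],0,c["cx"]],[0,c["fy"],c["cy"]],[0,0,1.]])
b=np.mean([robot.grab_frame("side") for _ in range(6)],0)[178:232,210:304,::-1]
b=cv2.resize(255*(b/255.)**1.8,None,fx=8,fy=8,interpolation=cv2.INTER_CUBIC).clip(0,255).astype('uint8')
pr=lambda P:((cv2.projectPoints(np.array([W(*p) for p in P],float),c["rvec"],c["tvec"],K,None)[0][:,0]-[209.5,177.5])*8).astype(int)
for z,col in((25,(0,220,0)),(30,(0,0,255))):
    for p in pr([(-45,55,z+10),(-45,-19,z+10),(45,55,z+10),(-45,-55,z+24),(45,-55,z+24),(-45,-19,z+24)]): cv2.drawMarker(b,tuple(map(int,p)),col,cv2.MARKER_CROSS,12,1)
for p in pr([(-75,65,25),(46,65,40),(-75,-58,25),(-75,-58,30)]): cv2.drawMarker(b,tuple(map(int,p)),(255,0,0),cv2.MARKER_CROSS,12,1)
cv2.imwrite("pics/p6.png",b)
E
```

```text
(no output)
```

View pics/p6.png

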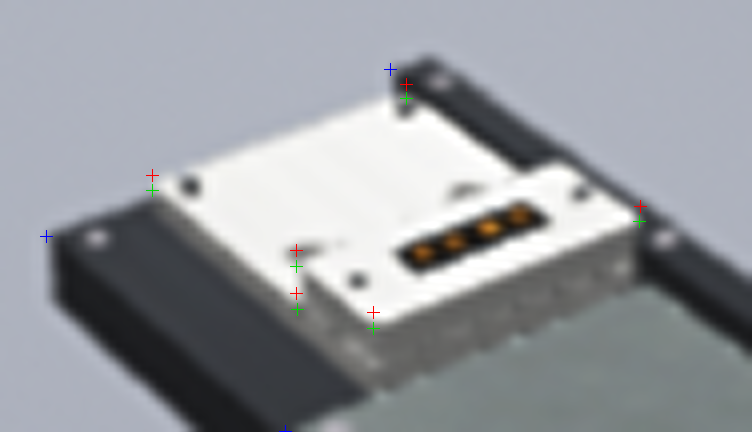

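All four corners coincide with the z = 25 (green) marks: front-left (158,188), far (402,97), rear (375,325) and (638,220). The plate is flat and down, and the hand is clear, so I'm handing in.

```bash
python3 - <<'E'
from h import *
st(); robot.sign_off()
E
```

```text
22.69 [ -59.9 -299.7  259.8] F [ 0.1 -0.5  0.1] op 0.04
the job is handed in; nothing more can be done
```

The cover plate is seated in the nest over both pins, and I handed the job in at 22.7 s with the hand clear. I pushed the plate against the back rail with two fingers. I then pushed its end face along the rail until the push force rose at y = -62.6 mm, where about -63 mm was expected for a seated plate.

**Last checks:**
- **Pins:** the top view shows a pin in each hole and a dark gap at the step.
- **Height:** in the side view the plate's corners match the seated height (underside at 25 mm), front and rear. An earlier reading of the front corner was ambiguous by 2–3 mm; a closer picture settled it.
- **Position:** the top-view fit puts the cover within 0.5 mm in x and 1.7 mm in y of the nominal seat, with 0.014 rad of yaw. The y figure is slightly over the 1.5 mm play and the yaw is not zero. I put both down to pixel error.

**What disagreed:** the fingertips turned out to be at the reported TCP height, not 19 mm ahead of it. My first sideways push therefore passed just over the block without moving the cover. I found the true height by touching the ledge (about 10 N) and repeated the push.

I did not measure the bystanders or the purple plates again at the end, but the hand never went down near them.

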